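# Start up the bench grinder from its three control stations

### The job

Start the grinder in its proper order: first switch on the dust extractor by pressing down the raised end of the wide rocker until it has tipped right over, then press the square key fully in so that it stays in, then press the small round button fully in, keep it in for about half a second and let it spring back. Do not press the large mushroom button beside it, do not press anything early, and leave the rocker over, the key in and the loose things on the bench where they are.

Things in the scene. Friction and masses are not known exactly. Their poses are not given: they have to be found in the camera images.
- extractor_station: grey box with an aluminium top, 110 (own x) x 80 (own y) x 55 high mm, screwed to the bench, carrying a wide rocker. Origin: centre of its underside; z up. It may face any way.
- rocker (a joint): the rocker: plain grey two-sided paddle in a low black frame, 76 mm long along the station's x, 40 mm wide, hinged across its middle. 0 rad: half on the station's +x side stands up at 0.32 rad (its end about 12 mm above the middle), other half level; 0.32 rad: tipped right over, +x half level at hinge height and the other half up. Three thin ribs mark the +x half. It starts near 0. Stiff hinge (about 3 N down on the press point moves it) and it stays where it is left.
- rocker_press (a point): point on the top face of the rocker's +x half (the half that is raised at the start), 26 mm from the hinge line and in the middle of the width; moves with the rocker. When tipped right over this point is level with the hinge, 8 mm lower than at the start
- rocker_hinge (a point): middle of the rocker's hinge line on its top, 63 mm above the bench; axes as the station's
- reset_station: grey box with an aluminium top, 86 x 86 x 55 high mm, screwed to the bench, carrying one square key. Origin: centre of its underside; z up
- key (a joint): travel of the square key, 36 x 36 mm, plain grey in a 52 mm square black frame. 0 m: out (top 75 mm above the bench, 12 mm above its frame); 0.008 m: fully in. It moves straight down at about 3 N and stays where it is left
- key_top (a point): centre of the square key's top face; moves with the key
- motor_station: grey box with an aluminium top, 150 (own x) x 80 (own y) x 55 high mm, screwed to the bench, carrying a small round button at its -x end and a large mushroom button at its +x end. Origin: centre of its underside; z up
- start (a joint): travel of the small round button, 32 mm diameter, flat top, plain grey in a black collar of 48 mm diameter. 0 m: out (top 78 mm above the bench, 11 mm above its collar); 0.007 m: fully in. A spring (1.5 N at first, 5 N fully in) brings it back when let go
- start_top (a point): centre of the small round button's top face; moves with the button; 38 mm to the -x side of the station's middle
- stop (a joint): travel of the large mushroom button (stop, not to be pressed), 52 mm diameter, domed, plain grey. 0 m: out; 0.006 m: pressed in
- stop_top (a point): top of the mushroom button, 84 mm above the bench, 36 mm to the +x side of the station's middle, 74 mm from the small round button
- oil_bottle: loose amber bottle, 42 mm diameter, 110 mm high, standing on the bench between stations. Origin: centre of its underside
- handle_block: loose dark wooden block, 115 (own x) x 38 x 28 high mm, lying between stations. Origin: centre of its underside
- knife_blank: loose flat dark steel knife blank, about 240 (own x) x 45 x 5 mm, lying on the far part of the bench. Origin: near its middle, on its underside
- whetstone: loose sharpening stone on a wooden base, 230 (own x) x 85 x 43 high mm, on the far part of the bench. Origin: centre of its underside
Mind the look-alikes: they are no part of the job. What is shaped like the extractor_station but purple is not meant.

How it is judged:
On the way, in this order (a step that is already met when the one before it is completed fails the run):
1. the rocker is tipped right over (value of joint rocker above 0.28 rad), for 0.2 s.
2. the square key is pressed fully in (value of joint key above 0.0065 m), for 0.2 s.
3. the small round button is pressed fully in and kept in (value of joint start above 0.0055 m), for 0.3 s.
At the end, for the whole second after the job is handed in: The rocker is over (above 0.28 rad), the square key is in (more than 6.5 mm), the round button is out again (less than 1.5 mm in), the mushroom button is out (less than 1.5 mm in), and each loose thing lies within 20 mm of where it was (value of joint rocker above 0.28 rad and value of joint key above 0.0065 m and value of joint each of start, stop below 0.0015 m and distance of each of oil_bottle, handle_block, knife_blank, whetstone from where it was at the start of the episode below 0.02 m); the robot touches nothing.
It fails at once if the square key is pressed before the rocker is over (value of joint key above 0.004 m and value of joint rocker below 0.24 rad).
It fails at once if the round button is pressed before the rocker is over and the key is in (value of joint start above 0.003 m and (value of joint rocker below 0.24 rad or value of joint key below 0.006 m)).
It fails at once if the mushroom button is pressed (value of joint stop above 0.002 m).
It fails at once if a loose thing is lifted, carried or pushed away (more than 20 mm) (distance of any of oil_bottle, handle_block, knife_blank, whetstone from where it was at the start of the episode above 0.02 m).
It also fails if it takes over 51 s, if anything falls off the work surface, if the arm or the gripper's body presses on something with over 40 N, if the wrist force passes 120 N, or if a joint passes its speed limit or range.

### The arm

A 6-joint arm with a two-finger parallel gripper is mounted at the origin on the work surface. World frame = base frame: x ahead of the robot, y to its left, z up, the work surface at z = 0. Lengths are in m, angles in rad, forces in N, time in s.
With the tool pointing down it reaches from about 0.25 to 0.725 m from the base axis. Payload 4 kg.
Tool frame: the origin (TCP) lies midway between the tips of the shut fingers; the grasp point (between the pads) lies bot.tcp_to_grasp behind it (bot.tcp_to_grasp is the distance from the TCP to the grasp point, in m); z points along the fingers, y is the line along which they close (so a half turn about z gives the same grasp; the last joint's range is limited). The gripper opens to 85 mm and grips with 20 to 120 N. Pads are 22 mm wide; open, the fingers measure 114 mm over their backs; the gripper's body (76 mm by 85 mm) begins 54 mm behind the grasp point. The pads swing forward as they close: fully open they stand 13 mm farther back than shut.
Start: joints at [-1.237, 0.241, 0.005, 1.335, 0, 1.571], TCP at [0.164, -0.472, 0.21] pointing down, gripper open.
Joint ranges: [-2.72, 2.72], [-1.05, 1.87], [-1.09, 1.28], [-1.99, 2.15], [-1.42, 1.44], [-3.14, 3.14]. Speed limits (rad/s): [2.79, 2.79, 3.14, 3.14, 3.14, 3.14].

### API

Orientations are given as a unit quaternion [x, y, z, w].
In Python, from workcell import readout, camera, bot gives the robot as it stands. The module is installed in compiled form; this text tells all that it offers.
- The arm moves only by the tool jog_arm, never from a script. Its argument "motion" is a list of rows, each an object of numbers: "x", "y", "z": the shift along the tool's x, y, z in mm; "spin": the turn about the tool's z in degrees; "fingers": the closure, from -1 (fully open) to 1 (shut). A call has 1 to 8 rows; each row is the pose to reach, as a shift and turn from the pose commanded when the call began, along the tool's axes at that moment; what a row does not reach only later rows make up. A row lasts 1/8 s, in which the tool goes at most 62.5 mm and 10.7 degrees, less where a joint would pass 70% of its speed; a pose out of reach is approached as far as the arm can. A call with a gripper value outside its range is refused whole. The fingers move at their own pace and stop on an object; the grip force is fixed at half the most. Time passes only in rows, so rows that repeat a pose let the fingers close. It gives the time, the measured TCP pose, the force, the opening and the grip force at its end, in the units of the state.
- readout.get_obs(): the state, without advancing time (a new reading comes with each control period).
- camera(name): name is "side" or "top"; returns a dict with "pixels" (420x560x3 uint8, red, green, blue), "K" (3x3 intrinsics, pixels), "rvec" (rotation vector, rad) and "tvec" (3), from world to camera coordinates, as OpenCV has them. Camera axes: x right, y down, z forward; pixel columns grow to the right and rows downward; lengths in m; the calibration is good to about 2 mm. A picture is of the moment at which its call begins. There is no depth.
- bot.job_done(): hands the job in; it is judged then, once.
The state is a dict: "clock": time; "joint_pos": joint angles; "joint_vel": joint speeds; "tau": joint torques, N m; "eef_pos": TCP position; "tool_rot": TCP orientation; "ft_force": force on the tool from outside, world axes, zero at the start; "ft_torque": the same for the moment, N m; "grip_width": finger opening in m; "grasp_force": force on a finger pad.
Only numpy, scipy, OpenCV 4.12 (cv2) and the standard library are available. Lean on these libraries where they do the work, as an engineer would, in place of code of your own. Each camera call takes 0.05 s, during which the arm holds its last target. There are 200 camera calls.

## Working session

There is one attempt and no reset: what is moved stays moved. The work goes in short steps, Python scripts to look and compute and a tool call to move; the robot and the scene stay as the last step left them, time stands still between calls to the robot, and variables do not carry over. Pictures are saved under pics/ and viewed, at most 10 in all, crops included, and the job is handed in when it is done.

Besides the shell and the picture viewer there is one more tool, called after "Emit:" by a JSON object that holds its "fn" and its "kwargs". jog_arm: Moves the arm, as the interface text tells. Its arguments: {"type":"object","properties":{"motion":{"type":"array"}},"required":["motion"]}

```bash
mkdir -p pics
python3 - <<'E'
from workcell import readout, camera, bot
import cv2,pickle
d={}
for n in("top","side"):
    c=camera(n);d[n]=c;cv2.imwrite(f"pics/{n}0.png",c["pixels"][:,:,::-1]);print(n,c["K"],c["rvec"],c["tvec"])
pickle.dump(d,open("c0.pkl","wb"))
o=readout.get_obs();print(o["clock"],o["eef_pos"],o["tool_rot"],o["grip_width"],bot.tcp_to_grasp)
E
```

```text
top [[428.66628464   0.         285.00983099]
 [  0.         428.66628464 215.96628584]
 [  0.           0.           1.        ]] [ 1.98041403 -2.24761122  0.22472296] [0.06062186 0.53445882 0.77233178]
side [[492.04145034   0.         276.51122085]
 [  0.         492.04145034 201.91299207]
 [  0.           0.           1.        ]] [ 0.4810832  -2.61409119  1.37906843] [0.50463015 0.17698139 0.86985018]
0.1 [ 0.16361171 -0.47182833  0.20899429] [ 9.86105591e-01  1.66117033e-01 -1.54482390e-04 -9.33384000e-04] 0.08533893785939162 0.0187
```

View pics/top0.png

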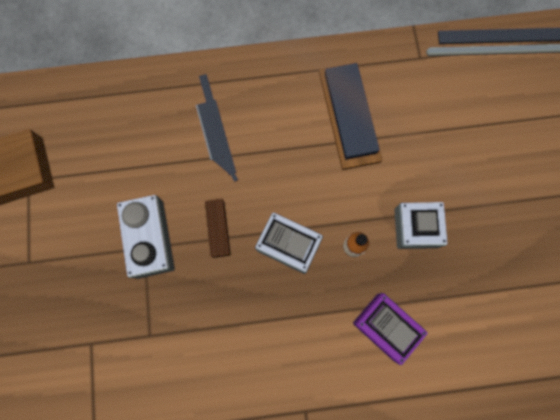

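View pics/side0.png

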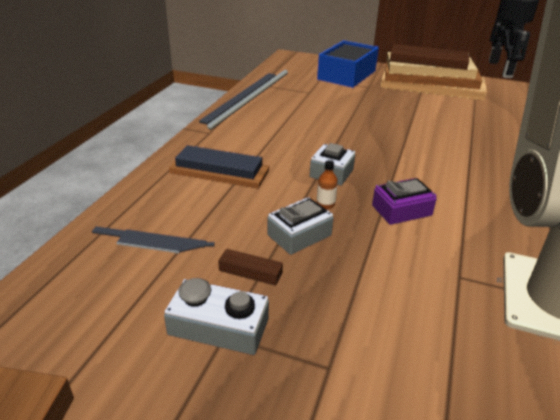

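The top view shows the rocker station at (289,241), the key station at (423,224), the motor station at (145,236) with the round button at (143,253), and the bottle at (357,243). The purple look-alike is at (390,327). In the side view these are at (300,220), (333,160) and (217,312).

```bash
cat > h.py <<'E'
import cv2,numpy as np,pickle
def ray(c,px):
    R=cv2.Rodrigues(np.array(c["rvec"],float))[0];t=np.ravel(c["tvec"])
    o=-R.T@t; d=R.T@np.linalg.inv(c["K"])@np.array([px[0],px[1],1.]); return o,d
def at(c,px,z):
    o,d=ray(c,px); return o+d*(z-o[2])/d[2]
def proj(c,P): return cv2.projectPoints(np.array(P,float).reshape(-1,1,3),np.array(c["rvec"],float),np.array(c["tvec"],float),c["K"],None)[0].reshape(-1,2)
E
python3 - <<'E'
from h import *
d=pickle.load(open("c0.pkl","rb"));c=d["top"];im=c["pixels"];hsv=cv2.cvtColor(im,cv2.COLOR_RGB2HSV)
m=((hsv[...,1]<60)&(hsv[...,2]>150)).astype(np.uint8);m[:190]=0
for k in cv2.findContours(m,cv2.RETR_EXTERNAL,cv2.CHAIN_APPROX_NONE)[0]:
    if cv2.contourArea(k)<300: continue
    W=np.array([at(c,p[0],.055)[:2] for p in k],np.float32)*1000
    r=cv2.minAreaRect(W);x,y,w,h=cv2.boundingRect(k);print("top",(x,y,w,h),r)
    # black frame inside
    b=np.zeros_like(m);cv2.drawContours(b,[cv2.convexHull(k)],-1,1,-1);b=cv2.erode(b,np.ones((3,3)))
    b&=(hsv[...,2]<75).astype(np.uint8)
    for q in cv2.findContours(b,cv2.RETR_EXTERNAL,cv2.CHAIN_APPROX_NONE)[0]:
        if cv2.contourArea(q)<80: continue
        print("  black",cv2.minAreaRect(np.array([at(c,p[0],.063)[:2] for p in q],np.float32)*1000))
a=cv2.resize(im[205:280,250:330],None,fx=7,fy=7,interpolation=cv2.INTER_CUBIC)[:,:,::-1]
s=d["side"]["pixels"][185:260,255:345]
b=cv2.resize(s,None,fx=7,fy=7,interpolation=cv2.INTER_CUBIC)[:,:,::-1]
a=cv2.resize(a,(400,375));b=cv2.resize(b,(400,375))
cv2.imwrite("pics/crop.png",np.hstack([a,b]))
for n,z,p in(("start",.078,(143,253)),("stop",.084,(134,215)),("key",.075,(427,222)),("bottle",0.11,(361,240))):print(n,at(c,p,z))
E
```

```text
top (256, 213, 65, 58) ((487.51708984375, -7.268623352050781), (105.3016357421875, 74.52595520019531), 57.00468826293945)
  black ((487.96014404296875, -7.67218017578125), (88.2896499633789, 49.51469039916992), 57.14530944824219)
top (401, 202, 46, 43) ((490.953857421875, -268.74853515625), (82.7643814086914, 82.06112670898438), 82.8115463256836)
  black ((490.4080810546875, -268.4842224121094), (48.65243148803711, 47.058284759521484), 85.5069808959961)
top (117, 195, 50, 81) ((537.0030517578125, 270.8197937011719), (147.03160095214844, 76.30187225341797), 5.734148025512695)
  black ((497.3193054199219, 264.0513916015625), (38.49985885620117, 42.38315200805664), 61.50689697265625)
start [0.49697113 0.26178724 0.078     ]
stop [0.56918623 0.27233478 0.084     ]
key [ 0.48862752 -0.26899031  0.075     ]
bottle [ 0.46622323 -0.13431685  0.11      ]
```

View pics/crop.png

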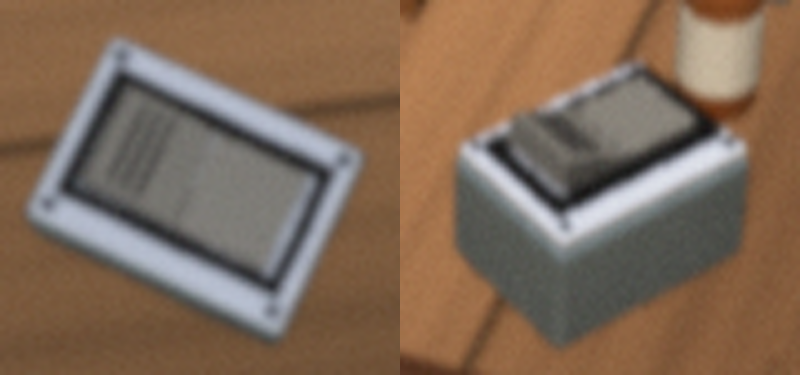

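The crop shows that the ribbed, raised half is on the image-left side, which is world +y, and the other half is level. Next I check the heights and positions against the side view and work out the first move.

```bash
cat >> h.py <<'E'
from scipy.spatial.transform import Rotation as Ro
def go(p):
    from workcell import readout
    o=readout.get_obs();R=Ro.from_quat(o["tool_rot"]).as_matrix()
    h=np.degrees(np.arctan2(R[1,0],R[0,0]))
    print("t",o["clock"],"pos",o["eef_pos"].round(4),"head",h.round(1),"shift mm",(R.T@(np.array(p)-o["eef_pos"])*1000).round(1),"F",np.round(o["ft_force"],1),"q",np.round(o["joint_pos"],2))
E
python3 - <<'E'
from h import *
s=pickle.load(open("c0.pkl","rb"))["side"];im=s["pixels"].copy()
u=np.array([np.cos(np.radians(57)),np.sin(np.radians(57))])
h=np.array([487.7,-7.5]);pr=h+25*u;en=h+36*u
P=[[*h,63],[*pr,71],[*en,75],[490.5,-268.7,75],[498,264.5,78],[570,273,84]]
q=proj(s,np.array(P)/1000);print(pr,q.round(1))
big=cv2.resize(im[130:350,150:370],(600,600),interpolation=cv2.INTER_CUBIC)[:,:,::-1].copy()
for a in q: cv2.drawMarker(big,tuple(int(v) for v in (a-[150,130]+.5)*600/220),(0,0,255),0,10,1)
cv2.imwrite("pics/chk.png",big)
go([*(pr/1000),.15])
E
```

```text
[501.31597588  13.4667642 ] [[302.3 211. ]
 [292.5 212. ]
 [288.1 212.2]
 [335.  147.3]
 [242.4 297.3]
 [197.7 286. ]]
t 0.1 pos [ 0.1636 -0.4718  0.209 ] head 19.1 shift mm [ 478.1 -347.8   59.7] F [-0.8  0.3  0.5] q [-1.24  0.24  0.    1.34  0.    1.57]
```

View pics/chk.png

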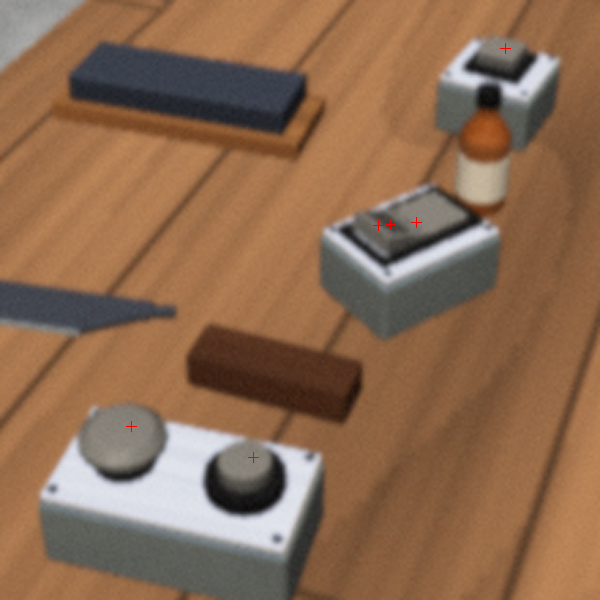

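The projected points fall on the hinge, raised end, key and mushroom in the side view. The round button mark at (253,457) is about 4 mm off, so I'll use y≈266.

Emit:
{"fn": "jog_arm", "kwargs": {"motion": [{"x": 60, "y": -43, "spin": -8, "fingers": 1}, {"x": 120, "y": -87, "spin": -16, "fingers": 1}, {"x": 180, "y": -130, "spin": -24, "fingers": 1}, {"x": 240, "y": -174, "spin": -32, "fingers": 1}, {"x": 300, "y": -217, "spin": -38, "fingers": 1}, {"x": 360, "y": -261, "spin": -38, "fingers": 1}, {"x": 420, "y": -305, "spin": -38, "fingers": 1}, {"x": 478, "y": -348, "spin": -38, "fingers": 1}]}}

```text
validation failed for argument at $.mo...
```

```bash
python3 -c "
from h import *
go([.5015,.0137,.08])"
```

```text
t 0.1 pos [ 0.1636 -0.4718  0.209 ] head 19.1 shift mm [ 478.3 -347.8  129.7] F [-0.8  0.3  0.5] q [-1.24  0.24  0.    1.34  0.    1.57]
```

Emit:
{"fn": "jog_arm", "kwargs": {"motion": [{"x": 60, "y": -43, "z": 0, "spin": -8, "fingers": 1}, {"x": 120, "y": -87, "z": 0, "spin": -16, "fingers": 1}, {"x": 180, "y": -130, "z": 0, "spin": -24, "fingers": 1}, {"x": 240, "y": -174, "z": 0, "spin": -32, "fingers": 1}, {"x": 300, "y": -217, "z": 0, "spin": -38, "fingers": 1}, {"x": 360, "y": -261, "z": 0, "spin": -38, "fingers": 1}, {"x": 420, "y": -305, "z": 0, "spin": -38, "fingers": 1}, {"x": 478, "y": -348, "z": 0, "spin": -38, "fingers": 1}]}}

```text
clock: 1.1
eef_pos: [0.4504, -0.0603, 0.2096]
tool_rot: [0.878, 0.478, -0.0, 0.0]
ft_force: [1.2, -0.6, -1.0]
grip_width: -0.0001
grasp_force: 0.0
```

```bash
python3 -c "
from h import *
go([.5015,.0137,.08])"
```

```text
t 1.1 pos [ 0.4504 -0.0603  0.2096] head 57.1 shift mm [ 89.9   2.8 129.6] F [ 1.2 -0.6 -1. ] q [-0.13  0.15 -0.11  1.31 -0.    2.01]
```

Emit:
{"fn": "jog_arm", "kwargs": {"motion": [{"x": 0, "y": 0, "z": 0, "spin": 0, "fingers": 1}, {"x": 0, "y": 0, "z": 0, "spin": 0, "fingers": 1}, {"x": 0, "y": 0, "z": 0, "spin": 0, "fingers": 1}]}}

```text
clock: 1.48
eef_pos: [0.4488, -0.0634, 0.2096]
tool_rot: [0.879, 0.477, -0.0, -0.0]
ft_force: [0.4, 0.1, 0.5]
grip_width: -0.0001
grasp_force: 0.0
```

```bash
python3 -c "
from h import *
go([.5015,.0137,.08])"
```

```text
t 1.475 pos [ 0.4488 -0.0634  0.2096] head 57.0 shift mm [ 93.4   2.3 129.6] F [0.4 0.1 0.5] q [-0.14  0.15 -0.11  1.31 -0.    2.01]
```

Settled. Next I move over the press point and down to 80 mm, just above the raised end.

Emit:
{"fn": "jog_arm", "kwargs": {"motion": [{"x": 47, "y": 1, "z": 0, "spin": 0, "fingers": 1}, {"x": 93, "y": 2, "z": 0, "spin": 0, "fingers": 1}, {"x": 93, "y": 2, "z": 40, "spin": 0, "fingers": 1}, {"x": 93, "y": 2, "z": 80, "spin": 0, "fingers": 1}, {"x": 93, "y": 2, "z": 120, "spin": 0, "fingers": 1}, {"x": 93, "y": 2, "z": 126, "spin": 0, "fingers": 1}, {"x": 93, "y": 2, "z": 126, "spin": 0, "fingers": 1}, {"x": 93, "y": 2, "z": 126, "spin": 0, "fingers": 1}]}}

```text
clock: 2.48
eef_pos: [0.5034, 0.0144, 0.0858]
tool_rot: [0.879, 0.478, 0.002, 0.001]
ft_force: [0.3, 0.7, -0.2]
grip_width: -0.0002
grasp_force: 0.0
```

Run:
```python
from h import *
from workcell import camera
go([.5015,.0137,.063])
a=camera("side")["pixels"][130:280,220:370];b=camera("top")["pixels"][165:315,215:365]
cv2.imwrite("pics/r1.png",cv2.resize(np.hstack([a,b]),(800,400),interpolation=cv2.INTER_CUBIC)[:,:,::-1])
```

```text
t 2.475 pos [0.5034 0.0144 0.0858] head 57.1 shift mm [-1.7 -1.3 22.8] F [ 0.3  0.7 -0.2] q [ 0.03  0.34 -0.2   1.03 -0.    2.17]
```

View pics/r1.png

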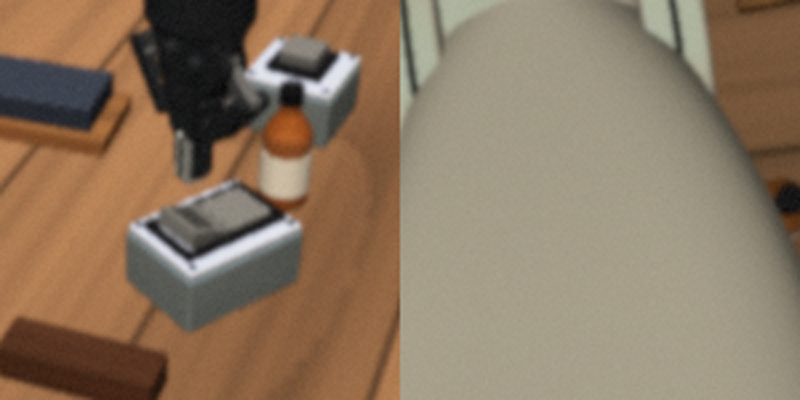

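The side crop shows the closed fingertips at (190,178), straight above the raised ribbed half at (185,215). I press down in small steps.

Emit:
{"fn": "jog_arm", "kwargs": {"motion": [{"x": -1, "y": -1, "z": 4, "spin": 0, "fingers": 1}, {"x": -1, "y": -1, "z": 8, "spin": 0, "fingers": 1}, {"x": -1, "y": -1, "z": 11, "spin": 0, "fingers": 1}, {"x": -1, "y": -1, "z": 14, "spin": 0, "fingers": 1}, {"x": -1, "y": -1, "z": 17, "spin": 0, "fingers": 1}, {"x": -1, "y": -1, "z": 19, "spin": 0, "fingers": 1}, {"x": -1, "y": -1, "z": 20, "spin": 0, "fingers": 1}, {"x": -1, "y": -1, "z": 20, "spin": 0, "fingers": 1}]}}

```text
clock: 3.58
eef_pos: [0.5005, 0.0145, 0.0638]
tool_rot: [0.878, 0.478, -0.0, -0.0]
ft_force: [-0.9, 0.4, 0.3]
grip_width: -0.0
grasp_force: 0.0
```

Emit:
{"fn": "jog_arm", "kwargs": {"motion": [{"x": 0, "y": 0, "z": 1, "spin": 0, "fingers": 1}, {"x": 0, "y": 0, "z": 1, "spin": 0, "fingers": 1}, {"x": 0, "y": 0, "z": 2, "spin": 0, "fingers": 1}, {"x": 0, "y": 0, "z": 2, "spin": 0, "fingers": 1}, {"x": 0, "y": 0, "z": 2, "spin": 0, "fingers": 1}]}}

```text
clock: 4.2
eef_pos: [0.5005, 0.0145, 0.0618]
tool_rot: [0.878, 0.478, -0.0, 0.0]
ft_force: [-0.6, -0.1, -0.3]
grip_width: 0.0001
grasp_force: 0.0
```

There's no contact force yet at 62 mm, so I look again.

Run:
```python
from h import *
from workcell import camera
c=camera("side");go([.5015,.0137,.063]);print(proj(c,[[.5005,.0145,.0618]])-[240,150])
a=c["pixels"][150:260,240:350]
cv2.imwrite("pics/r2.png",cv2.resize(a,(600,600),interpolation=cv2.INTER_CUBIC)[:,:,::-1])
```

```text
t 4.25 pos [0.5005 0.0146 0.0618] head 57.1 shift mm [-0.2  1.3 -1.2] F [-0.7 -0.2 -0.6] q [ 0.03  0.36 -0.24  0.97  0.    2.17]
[[52.58267738 66.19456739]]
```

View pics/r2.png

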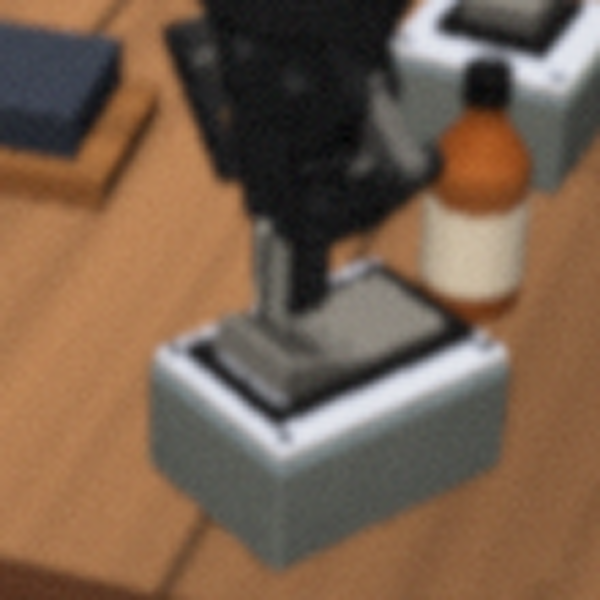

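The fingertips are at about (280,325) in the crop, on the still-raised half. The reported TCP projects to (287,361), so the real tips sit a few mm higher than reported. I keep going down slowly and watch the force.

Emit:
{"fn": "jog_arm", "kwargs": {"motion": [{"x": 0, "y": 0, "z": 1, "spin": 0, "fingers": 1}, {"x": 0, "y": 0, "z": 2, "spin": 0, "fingers": 1}, {"x": 0, "y": 0, "z": 3, "spin": 0, "fingers": 1}, {"x": 0, "y": 0, "z": 3, "spin": 0, "fingers": 1}, {"x": 0, "y": 0, "z": 3, "spin": 0, "fingers": 1}]}}

```text
clock: 4.88
eef_pos: [0.5005, 0.0145, 0.0588]
tool_rot: [0.878, 0.478, -0.0, -0.0]
ft_force: [-0.4, 0.0, 0.5]
grip_width: 0.0002
grasp_force: 0.0
```

Run:
```python
from h import *
c=pickle.load(open("c0.pkl","rb"))["side"]
print(proj(c,[[.5034,.0144,.0858],[.5034,.0144,.0958],[.5134,.0144,.0858],[.5034,.0044,.0858]]))
```

```text
[[291.64457695 205.79097189]
 [291.83579025 201.51779169]
 [286.7497986  204.68595045]
 [293.3046473  203.04916167]]
```

Emit:
{"fn": "jog_arm", "kwargs": {"motion": [{"x": 0, "y": 0, "z": 1, "spin": 0, "fingers": 1}, {"x": 0, "y": 0, "z": 2, "spin": 0, "fingers": 1}, {"x": 0, "y": 0, "z": 3, "spin": 0, "fingers": 1}, {"x": 0, "y": 0, "z": 4, "spin": 0, "fingers": 1}, {"x": 0, "y": 0, "z": 4, "spin": 0, "fingers": 1}]}}

```text
clock: 5.5
eef_pos: [0.5004, 0.0145, 0.0547]
tool_rot: [0.878, 0.478, -0.0, -0.0]
ft_force: [0.8, 0.0, 0.5]
grip_width: -0.0002
grasp_force: 0.0
```

Run:
```python
from h import *
from workcell import camera
c=camera("side");go([.5015,.0137,.063])
a=c["pixels"][150:260,240:350]
cv2.imwrite("pics/r3.png",cv2.resize(a,(600,600),interpolation=cv2.INTER_CUBIC)[:,:,::-1])
```

```text
t 5.55 pos [0.5004 0.0145 0.0547] head 57.1 shift mm [-0.1  1.4 -8.3] F [-0.5 -0.   0.5] q [ 0.03  0.37 -0.25  0.95  0.    2.17]
```

View pics/r3.png

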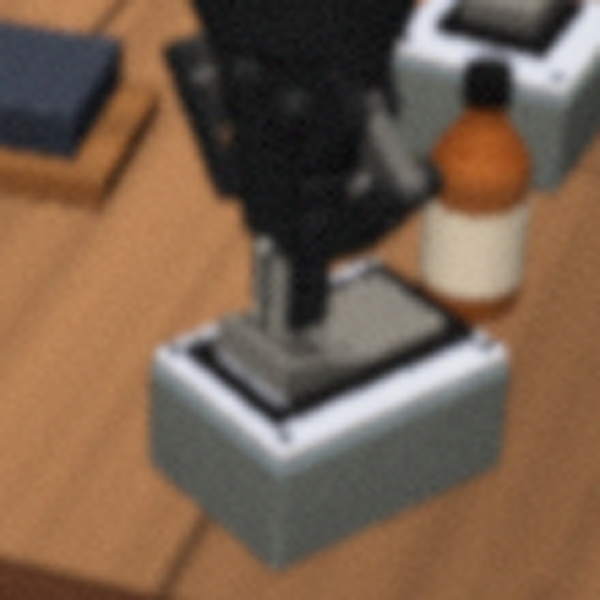

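The tips are now at (285,342), almost on the ribbed half, which is still raised. There's no force yet, so the tips really are about 18 mm above the reported TCP. I continue down.

Emit:
{"fn": "jog_arm", "kwargs": {"motion": [{"x": 0, "y": 0, "z": 1, "spin": 0, "fingers": 1}, {"x": 0, "y": 0, "z": 2, "spin": 0, "fingers": 1}, {"x": 0, "y": 0, "z": 3, "spin": 0, "fingers": 1}, {"x": 0, "y": 0, "z": 4, "spin": 0, "fingers": 1}, {"x": 0, "y": 0, "z": 4, "spin": 0, "fingers": 1}]}}

```text
clock: 6.18
eef_pos: [0.5006, 0.0147, 0.0509]
tool_rot: [0.878, 0.478, 0.0, -0.0]
ft_force: [0.1, -0.3, 1.3]
grip_width: 0.0002
grasp_force: 0.6
```

Contact begins at about 51 mm reported.

Emit:
{"fn": "jog_arm", "kwargs": {"motion": [{"x": 0, "y": 0, "z": 1, "spin": 0, "fingers": 1}, {"x": 0, "y": 0, "z": 2, "spin": 0, "fingers": 1}, {"x": 0, "y": 0, "z": 3, "spin": 0, "fingers": 1}, {"x": 0, "y": 0, "z": 4, "spin": 0, "fingers": 1}, {"x": 0, "y": 0, "z": 4, "spin": 0, "fingers": 1}]}}

```text
clock: 6.8
eef_pos: [0.5007, 0.0144, 0.0468]
tool_rot: [0.878, 0.478, 0.0, 0.0]
ft_force: [0.3, 0.4, 1.9]
grip_width: -0.0
grasp_force: 0.8
```

Emit:
{"fn": "jog_arm", "kwargs": {"motion": [{"x": 0, "y": 0, "z": 1, "spin": 0, "fingers": 1}, {"x": 0, "y": 0, "z": 2, "spin": 0, "fingers": 1}, {"x": 0, "y": 0, "z": 3, "spin": 0, "fingers": 1}, {"x": 0, "y": 0, "z": 3, "spin": 0, "fingers": 1}, {"x": 0, "y": 0, "z": 3, "spin": 0, "fingers": 1}]}}

```text
clock: 7.42
eef_pos: [0.5003, 0.0144, 0.0437]
tool_rot: [0.878, 0.478, -0.0, 0.0]
ft_force: [1.3, 0.4, 0.2]
grip_width: -0.0003
grasp_force: 0.8
```

Emit:
{"fn": "jog_arm", "kwargs": {"motion": [{"x": 0, "y": 0, "z": 1, "spin": 0, "fingers": 1}, {"x": 0, "y": 0, "z": 2, "spin": 0, "fingers": 1}, {"x": 0, "y": 0, "z": 2, "spin": 0, "fingers": 1}, {"x": 0, "y": 0, "z": 2, "spin": 0, "fingers": 1}]}}

```text
clock: 7.92
eef_pos: [0.5003, 0.0145, 0.0417]
tool_rot: [0.878, 0.478, -0.0, -0.0]
ft_force: [0.7, -0.7, 1.5]
grip_width: 0.0001
grasp_force: 0.6
```

Run:
```python
from h import *
from workcell import camera
c=camera("side");go([.5015,.0137,.063])
a=c["pixels"][150:260,240:350]
cv2.imwrite("pics/r4.png",cv2.resize(a,(600,600),interpolation=cv2.INTER_CUBIC)[:,:,::-1])
```

```text
t 7.975 pos [0.5003 0.0145 0.0417] head 57.1 shift mm [  0.    1.4 -21.3] F [ 1.1 -0.2  1.3] q [ 0.03  0.38 -0.27  0.92 -0.    2.17]
```

View pics/r4.png

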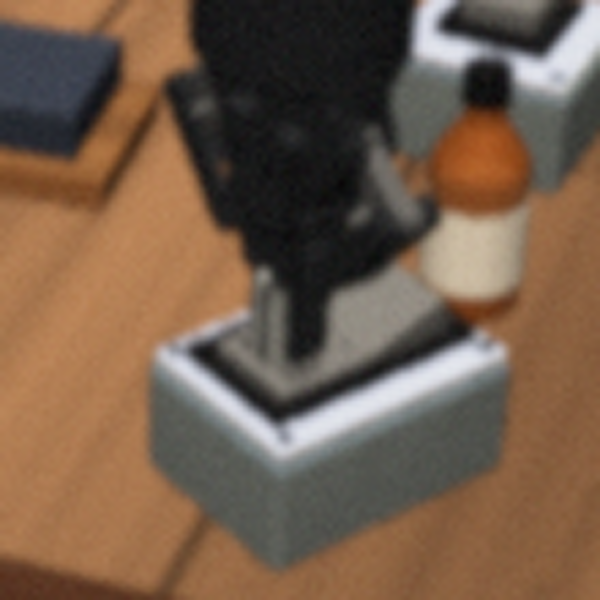

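The near half has gone down and the far end at (400,275) has risen. It's most of the way over, so I press to the stop, where the force should rise.

Emit:
{"fn": "jog_arm", "kwargs": {"motion": [{"x": 0, "y": 0, "z": 1, "spin": 0, "fingers": 1}, {"x": 0, "y": 0, "z": 1, "spin": 0, "fingers": 1}, {"x": 0, "y": 0, "z": 1, "spin": 0, "fingers": 1}]}}

```text
clock: 8.35
eef_pos: [0.5003, 0.0145, 0.0415]
tool_rot: [0.878, 0.478, 0.0, 0.0]
ft_force: [-1.0, -0.2, 6.8]
grip_width: 0.0001
grasp_force: 3.6
```

The force has risen to 6.8 N and the motion has stopped. This is the end stop: the 63 mm surface reads 41.5 mm, so the tool reads 21.5 mm low. I give it a little more and then lift.

Emit:
{"fn": "jog_arm", "kwargs": {"motion": [{"x": 0, "y": 0, "z": 1, "spin": 0, "fingers": 1}, {"x": 0, "y": 0, "z": 1, "spin": 0, "fingers": 1}, {"x": 0, "y": 0, "z": 1, "spin": 0, "fingers": 1}, {"x": 0, "y": 0, "z": -40, "spin": 0, "fingers": 1}, {"x": 0, "y": 0, "z": -90, "spin": 0, "fingers": 1}, {"x": 0, "y": 0, "z": -120, "spin": 0, "fingers": 1}, {"x": 0, "y": 0, "z": -120, "spin": 0, "fingers": 1}, {"x": 0, "y": 0, "z": -120, "spin": 0, "fingers": 1}]}}

```text
clock: 9.35
eef_pos: [0.4994, 0.0145, 0.1596]
tool_rot: [0.878, 0.478, -0.001, -0.001]
ft_force: [-0.3, -0.5, -0.1]
grip_width: -0.0001
grasp_force: 0.0
```

Run:
```python
from h import *
go([.4905,-.2685,.160])
```

```text
t 9.35 pos [0.4994 0.0145 0.1596] head 57.1 shift mm [-242.5  146.1   -0.4] F [-0.3 -0.5 -0.1] q [ 0.03  0.27 -0.09  1.21 -0.    2.17]
```

Emit:
{"fn": "jog_arm", "kwargs": {"motion": [{"x": -48, "y": 29, "z": 0, "spin": 0, "fingers": 1}, {"x": -97, "y": 58, "z": 0, "spin": 0, "fingers": 1}, {"x": -145, "y": 88, "z": 0, "spin": 0, "fingers": 1}, {"x": -194, "y": 117, "z": 0, "spin": 0, "fingers": 1}, {"x": -242, "y": 146, "z": 0, "spin": 0, "fingers": 1}, {"x": -242, "y": 146, "z": 0, "spin": 0, "fingers": 1}, {"x": -242, "y": 146, "z": 0, "spin": 0, "fingers": 1}, {"x": -242, "y": 146, "z": 0, "spin": 0, "fingers": 1}]}}

```text
clock: 10.35
eef_pos: [0.4914, -0.2663, 0.16]
tool_rot: [0.878, 0.479, -0.0, -0.001]
ft_force: [0.7, 0.3, -0.2]
grip_width: 0.0002
grasp_force: 0.0
```

Run:
```python
from h import *
from workcell import camera
go([.4905,-.2685,.058])
c=camera("side");b=camera("top")
im=np.hstack([c["pixels"][90:260,230:400],b["pixels"][170:340,215:385]])
cv2.imwrite("pics/k1.png",cv2.resize(im,(800,400),interpolation=cv2.INTER_CUBIC)[:,:,::-1])
```

```text
t 10.35 pos [ 0.4914 -0.2663  0.16  ] head 57.2 shift mm [ -2.3   0.6 102. ] F [ 0.7  0.3 -0.2] q [-0.5   0.38  0.07  1.26  0.    1.65]
```

View pics/k1.png

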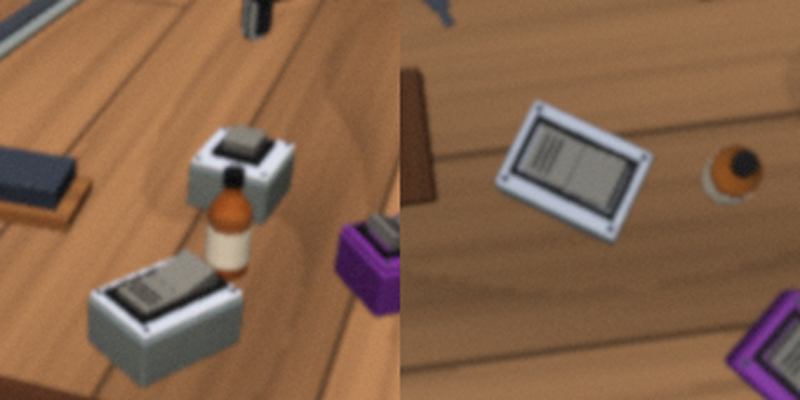

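The side crop shows the rocker tipped over (ribbed half level, far end up), the bottle unmoved, and the fingertips at (255,38) above the key at (245,140). Next I press the key. Contact should come at about 53.5 mm reported, and fully in at about 45.5.

Emit:
{"fn": "jog_arm", "kwargs": {"motion": [{"x": -1, "y": 0, "z": 45, "spin": 0, "fingers": 1}, {"x": -1, "y": 0, "z": 90, "spin": 0, "fingers": 1}, {"x": -1, "y": 0, "z": 102, "spin": 0, "fingers": 1}, {"x": -1, "y": 0, "z": 106, "spin": 0, "fingers": 1}, {"x": -1, "y": 0, "z": 109, "spin": 0, "fingers": 1}, {"x": -1, "y": 0, "z": 111, "spin": 0, "fingers": 1}, {"x": -1, "y": 0, "z": 112, "spin": 0, "fingers": 1}, {"x": -1, "y": 0, "z": 112, "spin": 0, "fingers": 1}]}}

```text
clock: 11.45
eef_pos: [0.4925, -0.2693, 0.0498]
tool_rot: [0.878, 0.478, 0.001, 0.001]
ft_force: [1.7, 0.5, 2.3]
grip_width: -0.0
grasp_force: 1.4
```

Emit:
{"fn": "jog_arm", "kwargs": {"motion": [{"x": 0, "y": 0, "z": 1, "spin": 0, "fingers": 1}, {"x": 0, "y": 0, "z": 2, "spin": 0, "fingers": 1}, {"x": 0, "y": 0, "z": 3, "spin": 0, "fingers": 1}, {"x": 0, "y": 0, "z": 3, "spin": 0, "fingers": 1}, {"x": 0, "y": 0, "z": 3, "spin": 0, "fingers": 1}]}}

```text
clock: 12.08
eef_pos: [0.4909, -0.2689, 0.0456]
tool_rot: [0.878, 0.478, -0.0, -0.0]
ft_force: [1.7, -0.4, 2.3]
grip_width: 0.0
grasp_force: 1.1
```

Emit:
{"fn": "jog_arm", "kwargs": {"motion": [{"x": 0, "y": 0, "z": 1, "spin": 0, "fingers": 1}, {"x": 0, "y": 0, "z": 2, "spin": 0, "fingers": 1}, {"x": 0, "y": 0, "z": 2, "spin": 0, "fingers": 1}, {"x": 0, "y": 0, "z": 2, "spin": 0, "fingers": 1}]}}

```text
clock: 12.58
eef_pos: [0.491, -0.2689, 0.0454]
tool_rot: [0.878, 0.478, 0.0, 0.0]
ft_force: [-2.1, 0.5, 11.8]
grip_width: 0.0004
grasp_force: 6.0
```

The stop is reached at 45.4 mm with 11.8 N, as expected, so the key is in. I lift.

Emit:
{"fn": "jog_arm", "kwargs": {"motion": [{"x": 0, "y": 0, "z": -40, "spin": 0, "fingers": 1}, {"x": 0, "y": 0, "z": -90, "spin": 0, "fingers": 1}, {"x": 0, "y": 0, "z": -120, "spin": 0, "fingers": 1}, {"x": 0, "y": 0, "z": -120, "spin": 0, "fingers": 1}, {"x": 0, "y": 0, "z": -120, "spin": 0, "fingers": 1}]}}

```text
clock: 13.2
eef_pos: [0.4899, -0.2681, 0.1621]
tool_rot: [0.878, 0.478, -0.001, -0.001]
ft_force: [0.1, 0.4, -0.3]
grip_width: -0.0002
grasp_force: 0.0
```

Run:
```python
from h import *
go([.4985,.266,.16])
```

```text
t 13.2 pos [ 0.4899 -0.2681  0.1621] head 57.1 shift mm [ 453.2 -282.7    3. ] F [ 0.1  0.4 -0.3] q [-0.5   0.38  0.08  1.27  0.    1.64]
```

Emit:
{"fn": "jog_arm", "kwargs": {"motion": [{"x": 50, "y": -31, "z": 0, "spin": 0, "fingers": 1}, {"x": 100, "y": -62, "z": 0, "spin": 0, "fingers": 1}, {"x": 150, "y": -94, "z": 0, "spin": 0, "fingers": 1}, {"x": 200, "y": -125, "z": 0, "spin": 0, "fingers": 1}, {"x": 250, "y": -156, "z": 0, "spin": 0, "fingers": 1}, {"x": 300, "y": -187, "z": 0, "spin": 0, "fingers": 1}, {"x": 350, "y": -218, "z": 0, "spin": 0, "fingers": 1}, {"x": 400, "y": -250, "z": 0, "spin": 0, "fingers": 1}]}}

```text
clock: 14.2
eef_pos: [0.4966, 0.2041, 0.1614]
tool_rot: [0.878, 0.478, -0.002, -0.0]
ft_force: [0.5, -0.9, -0.1]
grip_width: 0.0001
grasp_force: 0.0
```

Emit:
{"fn": "jog_arm", "kwargs": {"motion": [{"x": 0, "y": 0, "z": 0, "spin": 0, "fingers": 1}, {"x": 0, "y": 0, "z": 0, "spin": 0, "fingers": 1}, {"x": 0, "y": 0, "z": 0, "spin": 0, "fingers": 1}]}}

```text
clock: 14.58
eef_pos: [0.4979, 0.2012, 0.1629]
tool_rot: [0.879, 0.477, -0.001, 0.0]
ft_force: [0.2, -0.2, -0.2]
grip_width: -0.0002
grasp_force: 0.0
```

Run:
```python
from h import *
go([.4985,.266,.16])
```

```text
t 14.575 pos [0.4979 0.2012 0.1629] head 57.0 shift mm [ 54.7 -34.7   2.9] F [ 0.2 -0.2 -0.2] q [ 0.38  0.34  0.02  1.25 -0.    2.53]
```

Emit:
{"fn": "jog_arm", "kwargs": {"motion": [{"x": 28, "y": -17, "z": 0, "spin": 0, "fingers": 1}, {"x": 55, "y": -35, "z": 0, "spin": 0, "fingers": 1}, {"x": 55, "y": -35, "z": 0, "spin": 0, "fingers": 1}, {"x": 55, "y": -35, "z": 45, "spin": 0, "fingers": 1}, {"x": 55, "y": -35, "z": 92, "spin": 0, "fingers": 1}, {"x": 55, "y": -35, "z": 92, "spin": 0, "fingers": 1}, {"x": 55, "y": -35, "z": 92, "spin": 0, "fingers": 1}]}}

```text
clock: 15.45
eef_pos: [0.5, 0.2674, 0.0734]
tool_rot: [0.879, 0.477, 0.001, 0.0]
ft_force: [-0.5, -0.1, -0.0]
grip_width: -0.0003
grasp_force: 0.0
```

Run:
```python
from h import *
from workcell import camera
go([.4985,.266,.0495])
c=camera("side");b=camera("top")
im=np.hstack([c["pixels"][220:370,140:290],b["pixels"][170:320,370:520]])
cv2.imwrite("pics/s1.png",cv2.resize(im,(800,400),interpolation=cv2.INTER_CUBIC)[:,:,::-1])
```

```text
t 15.45 pos [0.5    0.2674 0.0734] head 57.0 shift mm [-2.  -0.5 23.9] F [-0.5 -0.1 -0. ] q [ 0.49  0.46 -0.04  1.06 -0.    2.64]
```

View pics/s1.png

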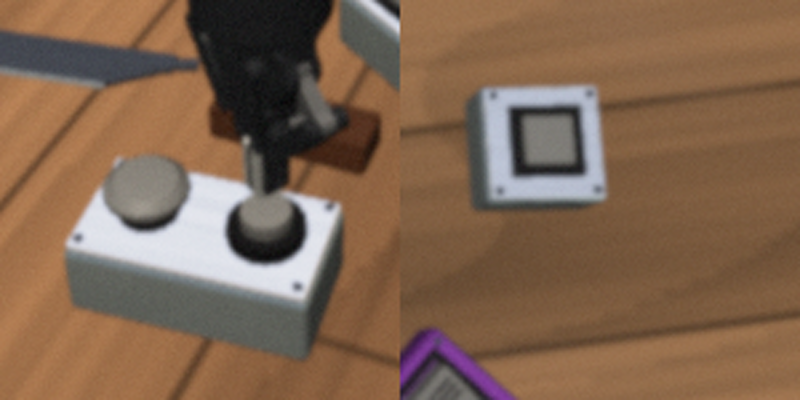

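The tips at (265,190) are over the round button at (265,210), clear of the mushroom at (147,190). The key at (550,138) sits low in its frame. I press the button.

Emit:
{"fn": "jog_arm", "kwargs": {"motion": [{"x": -1, "y": 0, "z": 8, "spin": 0, "fingers": 1}, {"x": -1, "y": 0, "z": 14, "spin": 0, "fingers": 1}, {"x": -1, "y": 0, "z": 18, "spin": 0, "fingers": 1}, {"x": -1, "y": 0, "z": 21, "spin": 0, "fingers": 1}, {"x": -1, "y": 0, "z": 22, "spin": 0, "fingers": 1}, {"x": -1, "y": 0, "z": 22, "spin": 0, "fingers": 1}]}}

```text
clock: 16.3
eef_pos: [0.4982, 0.2672, 0.0501]
tool_rot: [0.878, 0.478, 0.0, 0.0]
ft_force: [-1.6, -1.8, 4.8]
grip_width: 0.0003
grasp_force: 2.3
```

Emit:
{"fn": "jog_arm", "kwargs": {"motion": [{"x": 0, "y": 0, "z": 1, "spin": 0, "fingers": 1}, {"x": 0, "y": 0, "z": 1, "spin": 0, "fingers": 1}, {"x": 0, "y": 0, "z": 1, "spin": 0, "fingers": 1}]}}

```text
clock: 16.68
eef_pos: [0.4983, 0.2672, 0.0495]
tool_rot: [0.878, 0.478, 0.0, -0.0]
ft_force: [-1.9, -2.0, 7.6]
grip_width: 0.0002
grasp_force: 3.8
```

Emit:
{"fn": "jog_arm", "kwargs": {"motion": [{"x": 0, "y": 0, "z": -20, "spin": 0, "fingers": 1}, {"x": 0, "y": 0, "z": -60, "spin": 0, "fingers": 1}, {"x": 0, "y": 0, "z": -110, "spin": 0, "fingers": 1}, {"x": 0, "y": 0, "z": -130, "spin": 0, "fingers": 1}, {"x": 0, "y": 0, "z": -130, "spin": 0, "fingers": 1}, {"x": 0, "y": 0, "z": -130, "spin": 0, "fingers": 1}]}}

```text
clock: 17.42
eef_pos: [0.4975, 0.2668, 0.1771]
tool_rot: [0.878, 0.478, -0.001, -0.0]
ft_force: [-0.1, -0.7, 0.1]
grip_width: -0.0001
grasp_force: 0.0
```

```bash
python3 -c "
from workcell import bot
print(bot.job_done())"
```

```text
the job is handed in; nothing more can be done
None
```

I tipped the rocker over, pressed the key in, held the round button in for about half a second and released it, without touching the mushroom button or any loose thing, then handed the job in at about 17.5 s; no verdict came back.

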